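Restock the packing bench: like to like

TASK

Each of the four grey trays on the packing bench already shows one specimen of what belongs in it. Put the loose tape roll, the jar and the corner protector each into the tray of its own kind, standing on the tray's floor the same way up as it stands now, and draw the bottom pad out through the slot of the pad magazine and lay it flat on the floor of the pad tray. Leave the other pads in the magazine.

Things in the scene. Friction and masses are not known exactly. Their poses are not given: they have to be found in the camera images.
- tape: Loose roll of brown parcel tape lying flat on the bench (its hole upright): a ring 60 mm outside, 42 mm hole, 48 mm high. About 85 g. Origin: centre of its underside; z along the hole.
- jar: Loose closed glass jar with a metal lid, standing: 56 mm diameter, 70 mm high, about 200 g. Origin: centre of its underside; z up.
- protector: Loose L-section corner protector in brown board, 50 g, standing on one leg: foot leg 46 (x) x 60 (y) x 8 mm; the upright leg, 8 mm thick, 60 wide, 50 high overall, rises at its +x edge (middle at x = +19 mm). Grip it across its 60 mm width (along y) or by the upright leg. Origin: centre of the foot's underside; z up.
- pad_bottom: Lowest board pad in the magazine: flat brown rectangle 100 (x) x 50 (y) x 8 mm, 30 g, underside 18 mm above the bench. Its -x end sticks out of the slot by 35 mm in free air: pinch it there from above across its 50 mm width and draw it along its -x. Two more pads lie on it; only friction holds it. Origin: centre of its underside; z up.
- pad_top: The uppermost of the three like pads in the magazine (100 x 50 x 8 mm); it must stay in there and sinks by 8 mm when the bottom one is drawn. Origin: centre of its underside.
- magazine: Fixed gravity magazine for pads: dark base 111 (x) x 61 (y) x 18 mm high, thin aluminium walls up to 50 mm above the bench, open on top. Its slot, 12 mm high above the base, is in the -x face, which looks roughly along the bench's -y; pads leave along -x, and the bottom pad is clear after 65 mm. Origin: centre of its underside; z up.
- tray_tape: Grey tray fixed to the bench, 150 (x) x 125 (y) mm, walls 4 mm thick and 18 high, floor 4 mm above the bench. Origin: centre of its underside; z up; +x is its far end. Belongs to tape rolls: a fixed specimen roll (60 mm diameter, 48 mm high) lies in it, centre at x = +40 mm. Free floor: x -71 to +10 mm (middle -31), y -58 to +58 mm.
- tray_jar: Grey tray fixed to the bench, 150 (x) x 125 (y) mm, walls 4 mm thick and 18 high, floor 4 mm above the bench. Origin: centre of its underside; z up; +x is its far end. Belongs to jars: a fixed specimen jar (56 mm diameter, 70 mm high) stands in it, centre at x = +41 mm. Free floor: x -71 to +13 mm (middle -29), y -58 to +58 mm.
- tray_protector: Grey tray fixed to the bench, 150 (x) x 125 (y) mm, walls 4 mm thick and 18 high, floor 4 mm above the bench. Origin: centre of its underside; z up; +x is its far end. Belongs to corner protectors: a fixed specimen protector (foot 46 x 60 mm, 50 mm high) stands in it, centre at x = +44 mm. Free floor: x -71 to +21 mm (middle -25), y -58 to +58 mm.
- tray_pad: Grey tray fixed to the bench, 150 (x) x 125 (y) mm, walls 4 mm thick and 18 high, floor 4 mm above the bench. Origin: centre of its underside; z up; +x is its far end. Belongs to pads: a fixed specimen pad stands on its long edge across the tray's far end (8 mm thick, 100 mm wide along y, 50 mm high, middle at x = +65 mm). Free floor: x -71 to +61 mm (middle -5), y -58 to +58 mm.
Mind the look-alikes: they are no part of the job. What is shaped like the protector but green or red is not meant.

How it is judged:
At the end, for the whole second after the job is handed in: Tape roll, jar, corner protector and the bottom pad each rest on the floor of their own kind's tray (underside less than 9 mm above the tray's underside, tilt under 0.12 rad, inside the walls), released and at rest; the top pad is still in the magazine (x of tape in the frame of tray_tape between -0.065 and 0.065 m and y of tape in the frame of tray_tape between -0.055 and 0.055 m and z of tape in the frame of tray_tape between 0 and 0.009 m and angle between each of tape, jar, protector, pad_bottom's own z axis and vertical below 0.12 rad and linear speed of each of tape, jar, protector, pad_bottom below 0.02 m/s and angular speed of each of tape, jar, protector, pad_bottom below 0.2 rad/s and x of jar in the frame of tray_jar between -0.065 and 0.065 m and y of jar in the frame of tray_jar between -0.055 and 0.055 m and z of jar in the frame of tray_jar between 0 and 0.009 m and x of protector in the frame of tray_protector between -0.065 and 0.065 m and y of protector in the frame of tray_protector between -0.055 and 0.055 m and z of protector in the frame of tray_protector between 0 and 0.009 m and x of pad_bottom in the frame of tray_pad between -0.055 and 0.055 m and y of pad_bottom in the frame of tray_pad between -0.05 and 0.05 m and z of pad_bottom in the frame of tray_pad between 0 and 0.009 m and not (horizontal distance between pad_top and magazine above 0.03 m or z of pad_top in the frame of magazine above 0.06 m)); the robot touches nothing.
It fails at once if the top pad was taken out of the magazine (more than 30 mm from its place sideways, or lifted out) (horizontal distance between pad_top and magazine above 0.03 m or z of pad_top in the frame of magazine above 0.06 m).
It fails at once if the glass jar was tipped over (angle between jar's own z axis and vertical above 0.7 rad).
It also fails if it takes over 109 s, if anything falls off the work surface, if the arm or the gripper's body presses on something with over 40 N, if the wrist force passes 120 N, or if a joint passes its speed limit or range.

ROBOT

A 6-joint arm with a two-finger parallel gripper is mounted at the origin on the work surface. World frame = base frame: x ahead of the robot, y to its left, z up, the work surface at z = 0. Lengths are in m, angles in rad, forces in N, time in s.
With the tool pointing down it reaches from about 0.35 to 0.975 m from the base axis. Payload 4.9 kg.
Tool frame: the origin (TCP) lies at the very end of the fingers, on their centre line; the grasp point (between the pads) lies 19 mm behind it; z points along the fingers, y is the line along which they close (so a half turn about z gives the same grasp; the last joint's range is limited). The gripper opens to 85 mm and grips with 20 to 120 N. Pads are 22 mm wide; open, the fingers measure 114 mm over their backs; the gripper's body (76 mm by 85 mm) begins 54 mm behind the grasp point. The pads swing forward as they close: fully open they stand 13 mm farther back than shut.
Start: joints at [-1.398, 0.053, 1.613, -0, 1.476, -0.119], TCP at [0.18, -0.599, 0.231] pointing down, gripper open.
Joint ranges: [-3.01, 3.01], [-1.01, 2.22], [0.06, 2.58], [-1.02, 4.17], [0.09, 2.62], [-3.14, 3.14]. Speed limits (rad/s): [2.57, 2.57, 3.14, 3.14, 3.14, 3.14].

INTERFACE

Orientations are given as a rotation vector (axis times angle).
In Python, from station import ctrl, imaging gives the robot as it stands.
- The arm moves only by the tool play_rows, never from a script. Its argument "series" is a list of rows, each a list of 3 entries, a list of its own where there are three numbers: the opening, from 0 (shut) to 1 (fully open), then the shift along the tool's x, y, z each as a share of 0.05 m, from -1 to 1, then the turn, a rotation vector about the tool's x, y, z each as a share of 8 degrees, from -1 to 1. In form: [[grip, [dx, dy, dz], [ax, ay, az]], ...]. A call has 1 to 8 rows; each row shifts and turns the commanded pose from where the row before left it, along the tool's axes as they then stand; what a row does not reach is not made up. A row lasts 1/8 s, in which the tool goes at most 62.5 mm and 10.7 degrees, less where a joint would pass 70% of its speed; a pose out of reach is approached as far as the arm can. A call with a number of a shift or a turn outside -1 to 1 is refused whole. A call with a gripper value outside its range is refused whole. The fingers move at their own pace and stop on an object; "force" is the grip in N (left out, the last holds). Time passes only in rows, so rows that do not move let the fingers close. It gives the time, the measured TCP pose, the force, the opening and the grip force at its end, in the units of the state.
- ctrl.get_obs(): the state, without advancing time (a new reading comes with each control period).
- imaging.get_image(name): name is "scene" or "side" or "wrist"; returns a dict with "color" (384x512x3 uint8, blue, green, red), "fx", "fy", "cx", "cy" (pixels), "extrinsics" (4x4, takes a point from world to camera coordinates); the wrist camera has in their place "hand_eye" (4x4, takes a point from camera to tool coordinates, whose origin is the TCP and whose axes are the flange's). Camera axes: x right, y down, z forward; pixel columns grow to the right and rows downward; lengths in m; the calibration is good to about 2 mm. A picture is of the moment at which its call begins: read the wrist's pose just before it. There is no depth.
- ctrl.finish_job(): hands the job in; it is judged then, once.
The state is a dict: "t": time; "q": joint angles; "dq": joint speeds; "effort": joint torques, N m; "tool_pos": TCP position; "tool_rot": TCP orientation; "contact_force": force on the tool from outside, world axes, zero at the start; "wrist_torque": the same for the moment, N m; "opening": finger opening in m; "grip_force": force on a finger pad.
Only numpy, scipy, OpenCV 4.12 (cv2) and the standard library are available. Lean on these libraries where they do the work, as an engineer would, in place of code of your own. Each camera call takes 0.05 s, during which the arm holds its last target. There are 200 camera calls.

## Working session

There is one attempt and no reset: what is moved stays moved. The work goes in short steps, Python scripts to look and compute and a tool call to move; the robot and the scene stay as the last step left them, time stands still between calls to the robot, and variables do not carry over. Pictures are saved under pics/ and viewed, at most 14 in all, crops included, and the job is handed in when it is done.

Besides the shell and the picture viewer there is one more tool, called by a JSON object that holds its "name" and its "arguments", one argument or row to a line. play_rows: Moves the arm, as the interface text tells. Shift numbers are shares of 0.05 m and turn numbers shares of 8 degrees, none past 1 either way. Its arguments: {"type":"object","properties":{"series":{"type":"array"},"force":{"type":"number"}},"required":["series"]}

```bash
mkdir -p pics; ls
cat > h.py <<'E'
import numpy as np, cv2
from scipy.spatial.transform import Rotation as R
from station import ctrl, imaging
def T(o):
    M=np.eye(4); M[:3,:3]=R.from_rotvec(o["tool_rot"]).as_matrix(); M[:3,3]=o["tool_pos"]; return M
def shot(name,save=None):
    o=ctrl.get_obs(); im=imaging.get_image(name)
    im["c2w"]=T(o)@np.array(im["hand_eye"]) if name=="wrist" else np.linalg.inv(np.array(im["extrinsics"]))
    if save: cv2.imwrite("pics/"+save,im["color"])
    return im
def ray(im,u,v,z):
    d=im["c2w"][:3,:3]@np.array([(u-im["cx"])/im["fx"],(v-im["cy"])/im["fy"],1]); o=im["c2w"][:3,3]
    return o+d*(z-o[2])/d[2]
def proj(im,p):
    c=np.linalg.inv(im["c2w"])@np.append(p,1); return np.array([im["fx"]*c[0]/c[2]+im["cx"],im["fy"]*c[1]/c[2]+im["cy"]])
E
python3 - <<'E'
from h import *
a=[shot(n) for n in("scene","side","wrist")]
for n,i in zip(("scene","side","wrist"),a): print(n,i["c2w"].round(3).tolist(),i["fx"],i["cx"],i["cy"])
for n,i in zip(("scene","side","wrist"),a): cv2.imwrite(f"pics/{n}0.png",i["color"]); np.save(n,i,allow_pickle=True)
o=ctrl.get_obs(); print(o)
E
```

```text
pics
scene [[-0.091, 0.726, -0.681, 1.161], [0.996, 0.057, -0.072, 0.12], [-0.014, -0.685, -0.728, 0.801], [0.0, 0.0, 0.0, 1.0]] 485.2137645484045 252.87429233910785 194.1022042335843
side [[-0.725, -0.457, 0.516, -0.003], [-0.689, 0.504, -0.521, 0.511], [-0.022, -0.733, -0.68, 0.648], [0.0, 0.0, 0.0, 1.0]] 411.7230231860057 256.367155479292 185.60230497713098
wrist [[0.287, -0.912, -0.294, 0.254], [-0.958, -0.275, -0.085, -0.574], [-0.003, 0.306, -0.952, 0.372], [0.0, 0.0, 0.0, 1.0]] 338.45977294884614 253.54755453201233 193.24983670990648
{'t': 0.15, 'q': array([-1.39798266e+00,  5.32113235e-02,  1.61399245e+00,  3.80614468e-05,
        1.47603617e+00, -1.19012197e-01]), 'dq': array([ 0.00207272, -0.00246482, -0.00510336, -0.00072347, -0.00108856,
       -0.00143188]), 'effort': array([ 6.83360031e-05, -3.94241846e+01, -3.70721626e+01, -2.10481048e-04,
        4.66135272e-03,  3.01927912e-05]), 'tool_pos': array([ 0.17972992, -0.59807718,  0.23033339]), 'tool_rot': array([-3.10657940e+00, -4.56528909e-01,  1.01013794e-05]), 'contact_force': array([-0.36731898, -0.54704552, -0.61636281]), 'wrist_torque': array([-0.00862664,  0.01071962, -0.02105503]), 'grip_force': 0.0, 'opening': 0.085132919092842}
```

View pics/scene0.png

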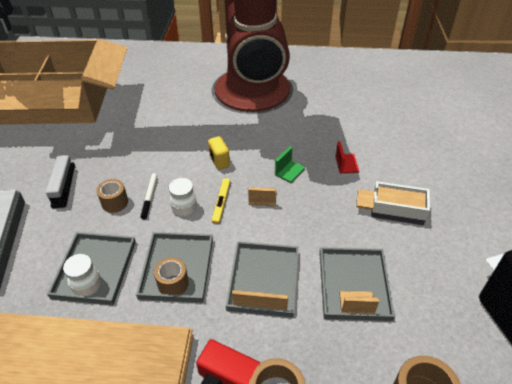

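View pics/side0.png

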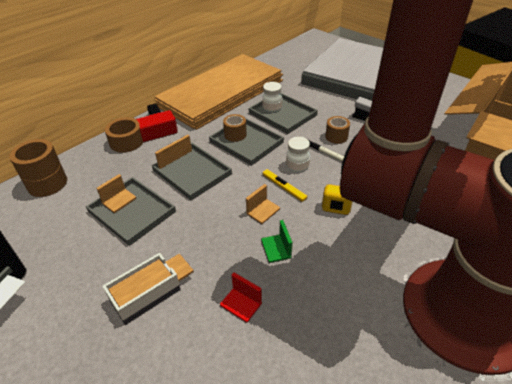

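The scene view is from the far side: its right is world +y, and the robot is at the top.

- **Tape candidates:** loose roll (112,195). The specimen (171,275) and the brown cups at the bottom are not it.
- **Jar candidates:** loose jar (182,197). The specimen is at (81,272).
- **Protector candidates:** loose brown one (262,197). The specimen (359,302), green (289,165) and red (347,158) are not it.
- **Pad:** the end sticks out at (366,199) and the magazine is at (402,202).
- **Trays:** jar (92,267), tape (177,267), pad (265,278), protector (356,283).

Run:
```python
from h import *
im=np.load("scene.npy",allow_pickle=True).item(); c=im["color"]; hsv=cv2.cvtColor(c,cv2.COLOR_BGR2HSV)
for n,p in dict(jar=(92,250),tape=(177,250),pad=(265,265),prot=(356,270)).items():
    print(n,c[p[1],p[0]],hsv[p[1],p[0]])
print("bench",hsv[225,300],"brown",hsv[197,262],hsv[199,366])
m=((hsv[...,2]<110)&(hsv[...,1]<90)).astype(np.uint8)
n,lab,st,ce=cv2.connectedComponentsWithStats(m)
for i in range(1,n):
    x,y,w,h,a=st[i]
    if a>1200 and y>200 and w<150:
        cs,_=cv2.findContours((lab==i).astype(np.uint8),0,cv2.CHAIN_APPROX_NONE); k=max(cs,key=cv2.contourArea)[:,0]
        P=np.array([ray(im,u,v,.018)[:2] for u,v in k],np.float32); r=cv2.minAreaRect(P)
        print("tray",st[i],np.round(r[0],3),np.round(r[1],3),round(r[2],1),cv2.boxPoints(r).round(3).tolist())
m=((hsv[...,1]>90)&(hsv[...,0]<22)&(hsv[...,0]>5)).astype(np.uint8)
n,lab,st,ce=cv2.connectedComponentsWithStats(m)
for i in range(1,n):
    if st[i][4]>100 and 150<st[i][1]<320 and st[i][2]<120: print("brown",st[i])
for n,(u,v,z) in dict(tape=(112,189,.048),jar=(181,184,.07),prot=(262,190,.05),padend=(366,193,.026),mag=(402,189,.05)).items(): print(n,ray(im,u,v,z).round(3))
b=[cv2.resize(c[y:y+75,x:x+100],None,fx=4,fy=4,interpolation=2) for x,y in((80,165),(220,160),(340,170),(325,240))]
cv2.imwrite("pics/crop1.png",np.vstack([np.hstack(b[:2]),np.hstack(b[2:])]))
```

```text
jar [139 146 140] [ 56  12 146]
tape [144 149 143] [ 65  10 149]
pad [141 147 142] [ 55  10 147]
prot [136 142 136] [ 60  11 142]
bench [ 30   3 188] brown [ 17 130  96] [ 17 117 229]
brown [ 97 180  31  32 503]
brown [377 187  49  20 669]
brown [249 188  27  18 443]
brown [357 190  17  19 286]
brown [154 258  34  36 600]
brown [232 290  56  20 782]
brown [340 291  39  23 740]
tape [ 0.466 -0.26   0.048]
jar [ 0.46  -0.106  0.07 ]
prot [0.445 0.064 0.05 ]
padend [0.414 0.29  0.026]
mag [0.419 0.362 0.05 ]
```

View pics/crop1.png

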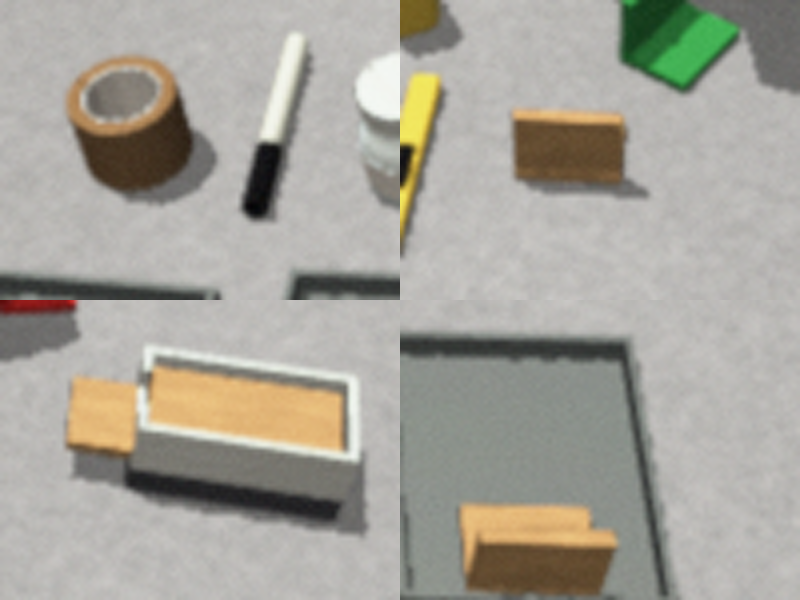

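The crop confirms the brown protector (px 248–276, 189), with its upright on the camera side and its foot towards the robot. The tape is at (111,188), and the pad end is at (357–374, 190–212). Next I'll fix the tray mask and measure the trays.

Run:
```python
from h import *
im=np.load("scene.npy",allow_pickle=True).item(); c=im["color"]; hsv=cv2.cvtColor(c,cv2.COLOR_BGR2HSV)
g=cv2.medianBlur(hsv,5)
m=((g[...,2]<167)).astype(np.uint8); m[:232]=0
m=cv2.morphologyEx(m,cv2.MORPH_OPEN,np.ones((3,3)))
n,lab,st,ce=cv2.connectedComponentsWithStats(m)
for i in range(1,n):
    x,y,w,h,a=st[i]
    if a>1500 and w<120 and y<260:
        cs,_=cv2.findContours((lab==i).astype(np.uint8),0,cv2.CHAIN_APPROX_NONE); k=cv2.convexHull(max(cs,key=cv2.contourArea))
        q=cv2.approxPolyDP(k,5,True)[:,0]
        print("tray",st[i]); 
        for u,v in q: print("  ",u,v,ray(im,u,v,.018)[:2].round(3),ray(im,u,v,0)[:2].round(3))
P=lambda u,v,z:ray(im,u,v,z)[:2].round(3)
print("tape",P(110.8,188,.048)); print("prot top ends",P(248.5,189,.05),P(276,190,.05))
# pad end corners crop3 ->px
for u,v in((72,78),(66,145),(136,155)): print("padcorner",P(340+u/4,170+v/4,.026))
for u,v in((148,50),(358,82),(355,155),(140,125)): print("magtop",P(340+u/4,170+v/4,.05))
w=(g[...,1]<40)&(g[...,2]>205); w[:175]=0;w[216:]=0;w[:,:165]=0;w[:,200:]=0
v,u=np.nonzero(w); print("jar white",u.min(),u.max(),v.min(),v.max(), P((u.min()+u.max())/2,v.min(),.07))
```

```text
tray [  47  232   91   75 4288]
   77 232 [ 0.565 -0.312] [ 0.551 -0.322]
   135 239 [ 0.573 -0.186] [ 0.56  -0.193]
   116 305 [ 0.726 -0.182] [ 0.716 -0.189]
   47 296 [ 0.718 -0.316] [ 0.708 -0.326]
tray [ 136  232   79   73 4148]
   154 232 [ 0.552 -0.152] [ 0.538 -0.158]
   213 237 [ 0.555 -0.028] [ 0.541 -0.031]
   204 304 [ 0.711 -0.021] [ 0.7   -0.025]
   137 299 [ 0.711 -0.147] [ 0.7   -0.153]
tray [ 225  242   76   78 4750]
   237 243 [0.567 0.023] [0.553 0.021]
   297 247 [0.567 0.144] [0.553 0.145]
   294 318 [0.725 0.143] [0.715 0.144]
   225 309 [0.718 0.018] [0.707 0.016]
tray [ 319  247   76   76 4727]
   321 247 [0.563 0.192] [0.549 0.194]
   383 251 [0.563 0.315] [0.549 0.319]
   393 322 [0.718 0.318] [0.708 0.322]
   323 318 [0.721 0.195] [0.711 0.197]
tray [ 478  249   34   98 1937]
   511 249 [0.538 0.567] [0.523 0.577]
   510 346 [0.747 0.51 ] [0.738 0.519]
   478 295 [0.65  0.479] [0.638 0.487]
tape [ 0.463 -0.263]
prot top ends [0.444 0.035] [0.443 0.094]
padcorner [0.404 0.273]
padcorner [0.454 0.267]
padcorner [0.459 0.304]
magtop [0.403 0.31 ]
magtop [0.419 0.419]
magtop [0.471 0.41 ]
magtop [0.459 0.302]
jar white 169 192 178 194 [ 0.442 -0.111]
```

{"name": "play_rows", "arguments": {
  "series": [
    [0.85,[0,0,0],[0,0,0.7]],
    [0.85,[0,0,0],[0,0,0.7]],
    [0.85,[0,0,0],[0,0,0.69]],
    [0.85,[0.6,-0.9,0],[0,0,0]],
    [0.85,[0.6,-0.9,0],[0,0,0]],
    [0.85,[0.6,-0.9,0],[0,0,0]],
    [0.85,[0.6,-0.9,0],[0,0,0]],
    [0.85,[0.6,-0.9,0],[0,0,0]]
  ]
}}

```text
t: 1.15
tool_pos: [0.3304, -0.3719, 0.231]
tool_rot: [-3.141, 0.001, -0.0]
contact_force: [0.9, -0.2, -0.6]
opening: 0.0723
grip_force: 0.0
```

{"name": "play_rows", "arguments": {
  "series": [
    [0.85,[0.8,-0.9,0],[0,0,0]],
    [0.85,[0.8,-0.9,0],[0,0,0]],
    [0.85,[0.8,-0.9,0],[0,0,0]],
    [0.85,[0.4,-0.7,0],[0,0,0]],
    [0.85,[0,0,0],[0,0,0]],
    [0.85,[0,0,0],[0,0,0]]
  ]
}}

```text
t: 1.9
tool_pos: [0.4695, -0.2038, 0.231]
tool_rot: [3.141, 0.0, -0.001]
contact_force: [-0.2, -0.4, -0.2]
opening: 0.0724
grip_force: 0.0
```

Run:
```python
from h import *
o=ctrl.get_obs(); print(o["tool_pos"],T(o)[:3,:3].round(3).tolist(),o["t"])
im=shot("wrist","w1.png"); np.save("w1",im,allow_pickle=True)
for n,p in dict(tape=(.463,-.263,.048),jar=(.46,-.108,.07),tcen=(.627,-.088,.018),jcen=(.641,-.251,.018)).items(): print(n,proj(im,p).round(0))
```

```text
[ 0.46945967 -0.20381666  0.23099816] [[1.0, 0.0, -0.001], [0.0, -1.0, -0.0], [-0.001, 0.0, -1.0]] 1.9
tape [315. 174.]
jar [153. 183.]
tcen [130.  -6.]
jcen [307. -24.]
```

View pics/w1.png

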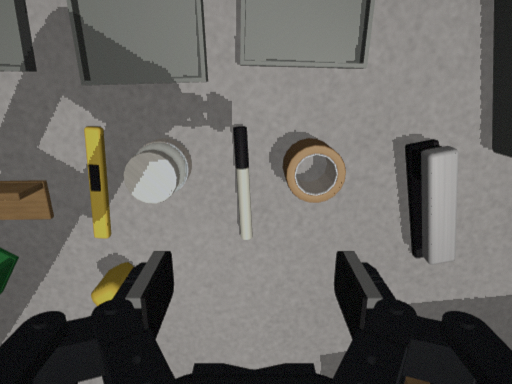

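The wrist view shows the tape hole at (318,174), the jar lid at (152,178), and the near tray rims at (238–365,65) and (82–207,81).

Run:
```python
from h import *
im=np.load("w1.npy",allow_pickle=True).item()
for n,(u,v,z) in dict(tape=(317.5,173.5,.048),jar=(152,178.5,.07),tl=(83,82,.018),tr=(206,80,.018),jl=(238,65,.018),jr=(364,68,.018)).items(): print(n,ray(im,u,v,z).round(4))
g=cv2.cvtColor(im["color"],cv2.COLOR_BGR2HSV)
m=cv2.inRange(g,(5,70,60),(22,255,255)); n,l,s,c=cv2.connectedComponentsWithStats(m)
for i in range(1,n):
    if s[i][4]>300: print(s[i])
```

```text
tape [ 0.4633 -0.2651  0.048 ]
jar [ 0.4643 -0.1079  0.07  ]
tl [ 0.5495 -0.0321  0.018 ]
tr [ 0.5513 -0.1547  0.018 ]
jl [ 0.5653 -0.1866  0.018 ]
jr [ 0.5625 -0.3104  0.018 ]
[ 286  144   60   59 1255]
[   0  180   54   40 1767]
```

{"name": "play_rows", "arguments": {
  "series": [
    [0.85,[-0.13,0.6,0],[0,0,0]],
    [0.85,[0,0.61,0],[0,0,0]],
    [0.85,[0,0,1],[0,0,0]],
    [0.85,[0,0,1],[0,0,0]],
    [0.85,[0,0,0.8],[0,0,0]],
    [0.85,[0,0,0.8],[0,0,0]],
    [0.85,[0,0,0.5],[0,0,0]],
    [0.85,[0,0,0.36],[0,0,0]]
  ],
  "force": 40
}}

```text
t: 2.95
tool_pos: [0.4621, -0.2649, 0.0069]
tool_rot: [-3.141, 0.003, 0.002]
contact_force: [-0.7, -0.2, 0.2]
opening: 0.073
grip_force: 0.0
```

{"name": "play_rows", "arguments": {
  "series": [
    [0.4,[0,0,0],[0,0,0]],
    [0.4,[0,0,0],[0,0,0]],
    [0.4,[0,0,0],[0,0,0]],
    [0.4,[0,0,0],[0,0,0]]
  ],
  "force": 40
}}

```text
t: 3.45
tool_pos: [0.4638, -0.2644, 0.0092]
tool_rot: [3.141, 0.0, 0.002]
contact_force: [-0.6, -0.3, 0.2]
opening: 0.0586
grip_force: 42.9
```

{"name": "play_rows", "arguments": {
  "series": [
    [0.4,[0,0,-0.8],[0,0,0]],
    [0.4,[0,0,-0.8],[0,0,0]],
    [0.4,[0,0,-0.8],[0,0,0]],
    [0.4,[0.66,-0.87,0],[0,0,0]],
    [0.4,[0.66,-0.87,0],[0,0,0]],
    [0.4,[0.66,-0.87,0],[0,0,0]],
    [0.4,[0.66,-0.86,0],[0,0,0]],
    [0.4,[0,0,0],[0,0,0]]
  ]
}}

```text
t: 4.45
tool_pos: [0.597, -0.0876, 0.1288]
tool_rot: [-3.141, -0.008, -0.002]
contact_force: [-0.0, -0.5, 0.2]
opening: 0.0589
grip_force: 43.4
```

Run:
```python
from h import *
o=ctrl.get_obs(); print(o["tool_pos"],o["opening"],o["grip_force"])
im=shot("wrist","w2.png")
```

```text
[ 0.5969921  -0.08761406  0.12882732] 0.05885975933466611 43.39695805683732
```

View pics/w2.png

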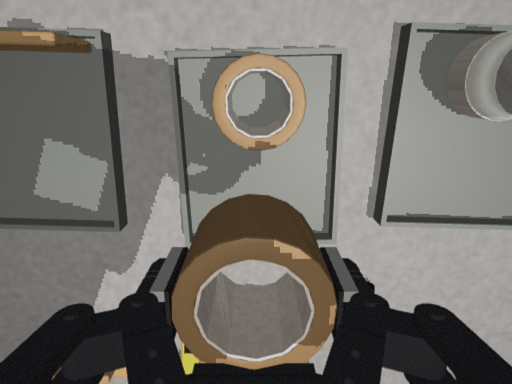

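The tape is held level over the free half of its tray. The specimen roll is at (259,102).

{"name": "play_rows", "arguments": {
  "series": [
    [0.4,[0,0.05,0.7],[0,0,0]],
    [0.4,[0,0,0.7],[0,0,0]],
    [0.4,[0,0,0.5],[0,0,0]],
    [0.4,[0,0,0.25],[0,0,0]],
    [0.4,[0,0,0.13],[0,0,0]],
    [0.4,[0,0,0],[0,0,0]],
    [0.4,[0,0,0],[0,0,0]]
  ]
}}

```text
t: 5.38
tool_pos: [0.5962, -0.0934, 0.0156]
tool_rot: [3.141, -0.0, 0.003]
contact_force: [0.3, 0.3, -0.4]
opening: 0.0585
grip_force: 43.4
```

{"name": "play_rows", "arguments": {
  "series": [
    [0.82,[0,0,0],[0,0,0]],
    [0.82,[0,0,0],[0,0,0]],
    [0.82,[0,0,0],[0,0,0]]
  ]
}}

```text
t: 5.75
tool_pos: [0.5955, -0.0931, 0.0146]
tool_rot: [3.142, -0.0, 0.001]
contact_force: [0.1, -0.5, 1.1]
opening: 0.0702
grip_force: 0.0
```

{"name": "play_rows", "arguments": {
  "series": [
    [0.85,[0,0,-0.8],[0,0,0]],
    [0.85,[0,0,-0.9],[0,0,0]],
    [0.85,[0,0,-0.9],[0,0,0]],
    [0.85,[-0.9,0.1,0],[0,0,0]],
    [0.85,[-0.9,0.1,0],[0,0,0]],
    [0.85,[-0.83,0.1,0],[0,0,0]],
    [0.85,[0,0,0],[0,0,0]],
    [0.85,[0,0,0],[0,0,0]]
  ]
}}

```text
t: 6.75
tool_pos: [0.4644, -0.1082, 0.1448]
tool_rot: [3.141, -0.0, 0.002]
contact_force: [-0.6, 0.7, 0.8]
opening: 0.0725
grip_force: 0.0
```

Run:
```python
from h import *
o=ctrl.get_obs(); print(o["tool_pos"],o["opening"])
im=shot("wrist","w3.png"); print(proj(im,(.464,-.108,.07)))
```

```text
[ 0.46439472 -0.10821667  0.14483601] 0.07248129766265803
[255.79390095 205.63944186]
```

View pics/w3.png

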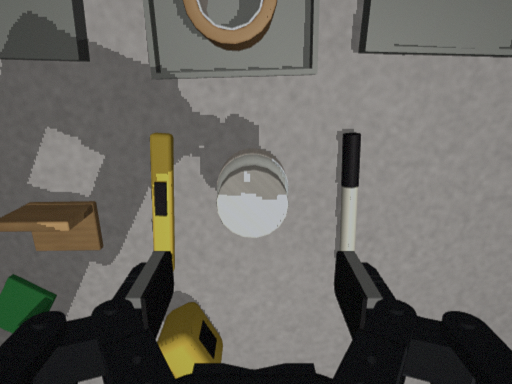

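The lid is at (253,202), within 3 px of the estimate. The pen and knife clear the fingers.

{"name": "play_rows", "arguments": {
  "series": [
    [0.85,[0.03,-0.03,0.8],[0,0,0]],
    [0.85,[0,0,0.8],[0,0,0]],
    [0.85,[0,0,0.6],[0,0,0]],
    [0.85,[0,0,0.35],[0,0,0]],
    [0.85,[0,0,0],[0,0,0]]
  ]
}}

```text
t: 7.42
tool_pos: [0.465, -0.1062, 0.0157]
tool_rot: [-3.141, -0.001, 0.004]
contact_force: [-0.2, 1.0, -0.4]
opening: 0.073
grip_force: 0.0
```

{"name": "play_rows", "arguments": {
  "series": [
    [0.4,[0,0,0],[0,0,0]],
    [0.4,[0,0,0],[0,0,0]],
    [0.4,[0,0,0],[0,0,0]],
    [0.4,[0,0,0],[0,0,0]]
  ]
}}

```text
t: 7.92
tool_pos: [0.4669, -0.1072, 0.0186]
tool_rot: [3.14, -0.0, 0.006]
contact_force: [0.7, 0.2, 5.7]
opening: 0.0549
grip_force: 43.1
```

{"name": "play_rows", "arguments": {
  "series": [
    [0.4,[0,0,-0.7],[0,0,0]],
    [0.4,[0,0,-0.7],[0,0,0]],
    [0.4,[0,0,-0.7],[0,0,0]],
    [0.4,[0.72,0.71,0],[0,0,0]],
    [0.4,[0.72,0.71,0],[0,0,0]],
    [0.4,[0.72,0.71,0],[0,0,0]],
    [0.4,[0.72,0.71,0],[0,0,0]],
    [0.4,[0,0,0],[0,0,0]]
  ]
}}

```text
t: 8.93
tool_pos: [0.6098, -0.2505, 0.1199]
tool_rot: [-3.141, 0.003, 0.003]
contact_force: [-0.7, 0.1, -1.4]
opening: 0.0543
grip_force: 43.7
```

Run:
```python
from h import *
o=ctrl.get_obs(); print(o["tool_pos"],o["opening"],o["grip_force"])
im=shot("wrist","w4.png")
```

```text
[ 0.60983637 -0.25046609  0.11986851] 0.05434114657600126 43.74015298617451
```

View pics/w4.png

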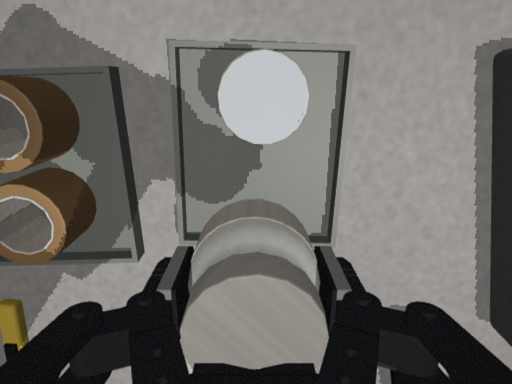

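The jar is held upright and aligned with its tray; the specimen is at (263,97). The tape stands in its tray on the left. Next I'll lower the jar.

{"name": "play_rows", "arguments": {
  "series": [
    [0.4,[0,0,0.7],[0,0,0]],
    [0.4,[0,0,0.6],[0,0,0]],
    [0.4,[0,0,0.35],[0,0,0]],
    [0.4,[0,0,0.2],[0,0,0]],
    [0.4,[0,0,0.1],[0,0,0]],
    [0.4,[0,0,0],[0,0,0]],
    [0.4,[0,0,0],[0,0,0]]
  ]
}}

```text
t: 9.85
tool_pos: [0.61, -0.249, 0.0255]
tool_rot: [3.141, -0.0, 0.003]
contact_force: [0.5, -0.1, -2.8]
opening: 0.0541
grip_force: 43.7
```

{"name": "play_rows", "arguments": {
  "series": [
    [0.82,[0,0,0],[0,0,0]],
    [0.82,[0,0,0],[0,0,0]],
    [0.82,[0,0,0],[0,0,0]]
  ]
}}

```text
t: 10.22
tool_pos: [0.6097, -0.2488, 0.0249]
tool_rot: [3.141, -0.0, 0.001]
contact_force: [-0.7, 0.4, 0.1]
opening: 0.0698
grip_force: 0.0
```

{"name": "play_rows", "arguments": {
  "series": [
    [0.85,[0,0,-0.7],[0,0,0]],
    [0.85,[0,0,-1],[0,0,0]],
    [0.85,[0,0,-1],[0,0,0]],
    [0.85,[-0.5,-0.9,0],[0,0,0]],
    [0.85,[-0.5,-0.9,0],[0,0,0]],
    [0.85,[-0.5,-0.9,0],[0,0,0]],
    [0.85,[-0.5,-0.9,0],[0,0,0]],
    [0.85,[-0.5,-0.9,0],[0,0,0]]
  ]
}}

```text
t: 11.22
tool_pos: [0.4835, -0.0223, 0.1596]
tool_rot: [-3.142, 0.001, -0.001]
contact_force: [0.0, -0.3, 0.2]
opening: 0.0728
grip_force: 0.0
```

{"name": "play_rows", "arguments": {
  "series": [
    [0.85,[-0.5,-0.9,0],[0,0,0]],
    [0.85,[-0.42,-0.87,0],[0,0,0]],
    [0.85,[0,0,0],[0,0,0]],
    [0.85,[0,0,0],[0,0,0]]
  ]
}}

```text
t: 11.72
tool_pos: [0.4386, 0.0648, 0.1597]
tool_rot: [3.141, 0.001, 0.002]
contact_force: [0.5, -0.2, 0.2]
opening: 0.0727
grip_force: 0.0
```

Run:
```python
from h import *
o=ctrl.get_obs(); print(o["tool_pos"],o["tool_rot"],o["opening"])
im=shot("wrist","w5.png"); np.save("w5",im,allow_pickle=True); print(proj(im,(.444,.035,.05)),proj(im,(.444,.094,.05)))
```

```text
[0.43858995 0.0648218  0.15967587] [3.14120786e+00 6.88763859e-04 1.53906031e-03] 0.07267420851785632
[294.49044216 183.17341264] [218.07671154 183.13430594]
```

View pics/w5.png

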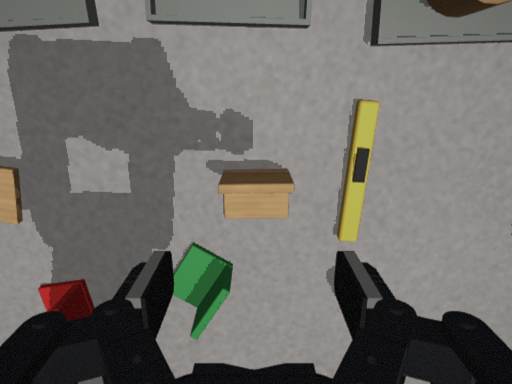

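The upright's top is at (219–293,188) and the foot is below it. This fits the estimate to about 4 mm in x. The green look-alike at (205,285) stays clear of the fingers.

{"name": "play_rows", "arguments": {
  "series": [
    [0.85,[-0.05,0,0.8],[0,0,0]],
    [0.85,[0,0,0.8],[0,0,0]],
    [0.85,[0,0,0.7],[0,0,0]],
    [0.85,[0,0,0.5],[0,0,0]],
    [0.85,[0,0,0.22],[0,0,0]],
    [0.85,[0,0,0],[0,0,0]]
  ]
}}

```text
t: 12.52
tool_pos: [0.4358, 0.0643, 0.008]
tool_rot: [-3.142, 0.002, 0.002]
contact_force: [0.7, 0.1, 1.3]
opening: 0.0729
grip_force: 0.0
```

{"name": "play_rows", "arguments": {
  "series": [
    [0.4,[0,0,0],[0,0,0]],
    [0.4,[0,0,0],[0,0,0]],
    [0.4,[0,0,0],[0,0,0]],
    [0.4,[0,0,0],[0,0,0]]
  ]
}}

```text
t: 13.02
tool_pos: [0.4371, 0.0648, 0.0096]
tool_rot: [3.141, 0.0, 0.004]
contact_force: [-0.4, -0.9, 5.2]
opening: 0.0594
grip_force: 43.4
```

{"name": "play_rows", "arguments": {
  "series": [
    [0.4,[0,0,-0.7],[0,0,0]],
    [0.4,[0,0,-0.8],[0,0,0]],
    [0.4,[0,0,-0.7],[0,0,0]],
    [0.4,[0.76,-0.76,0],[0,0,0]],
    [0.4,[0.76,-0.76,0],[0,0,0]],
    [0.4,[0.76,-0.76,0],[0,0,0]],
    [0.4,[0.76,-0.76,0],[0,0,0]],
    [0.4,[0.76,-0.76,0],[0,0,0]]
  ]
}}

```text
t: 14.02
tool_pos: [0.6264, 0.2563, 0.1175]
tool_rot: [3.141, 0.001, -0.002]
contact_force: [0.4, -0.2, 0.9]
opening: 0.0591
grip_force: 43.3
```

{"name": "play_rows", "arguments": {
  "series": [
    [0.4,[0,0,0],[0,0,0]],
    [0.4,[0,0,0],[0,0,0]]
  ]
}}

```text
t: 14.28
tool_pos: [0.625, 0.2548, 0.1173]
tool_rot: [3.141, 0.001, -0.003]
contact_force: [0.5, -0.2, 0.1]
opening: 0.0594
grip_force: 43.4
```

Run:
```python
from h import *
o=ctrl.get_obs(); print(o["tool_pos"],o["opening"],o["grip_force"])
im=shot("wrist","w6.png"); np.save("w6",im,allow_pickle=True)
```

```text
[0.62502083 0.2547708  0.11730167] 0.059388998908176796 43.37857961654663
```

View pics/w6.png

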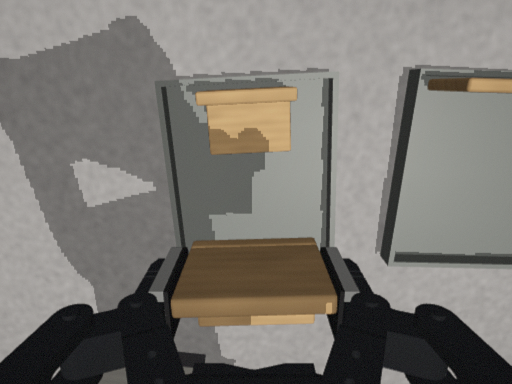

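The protector is held square over its tray, with the specimen at (248,125). Next I'll lower it.

{"name": "play_rows", "arguments": {
  "series": [
    [0.4,[0,0,0.7],[0,0,0]],
    [0.4,[0,0,0.6],[0,0,0]],
    [0.4,[0,0,0.4],[0,0,0]],
    [0.4,[0,0,0.25],[0,0,0]],
    [0.4,[0,0,0.1],[0,0,0]],
    [0.4,[0,0,0],[0,0,0]],
    [0.4,[0,0,0],[0,0,0]]
  ]
}}

```text
t: 15.2
tool_pos: [0.6267, 0.2552, 0.0171]
tool_rot: [-3.141, -0.0, -0.003]
contact_force: [-0.1, -0.1, -0.4]
opening: 0.0597
grip_force: 43.4
```

{"name": "play_rows", "arguments": {
  "series": [
    [0.82,[0,0,0],[0,0,0]],
    [0.82,[0,0,0],[0,0,0]],
    [0.82,[0,0,0],[0,0,0]],
    [0.82,[0,0,-0.7],[0,0,0]],
    [0.82,[0,0,-1],[0,0,0]],
    [0.82,[0,0,-1],[0,0,0]]
  ]
}}

```text
t: 15.95
tool_pos: [0.6255, 0.2548, 0.1519]
tool_rot: [3.141, -0.0, -0.001]
contact_force: [1.0, -0.2, 0.3]
opening: 0.0703
grip_force: 0.0
```

{"name": "play_rows", "arguments": {
  "series": [
    [0.85,[0,0,0],[0,0,-1]],
    [0.85,[0,0,0],[0,0,-1]],
    [0.85,[0,0,0],[0,0,-1]],
    [0.85,[0,0,0],[0,0,-1]],
    [0.85,[0,0,0],[0,0,-1]],
    [0.85,[0,0,0],[0,0,-1]],
    [0.85,[0,0,0],[0,0,-1]],
    [0.85,[0,0,0],[0,0,-1]]
  ]
}}

```text
t: 16.95
tool_pos: [0.6257, 0.2549, 0.1508]
tool_rot: [-2.66, -1.671, 0.0]
contact_force: [-0.1, -0.9, -0.3]
opening: 0.0725
grip_force: 0.0
```

{"name": "play_rows", "arguments": {
  "series": [
    [0.85,[0,0,0],[0,0,-1]],
    [0.85,[0,0,0],[0,0,-1]],
    [0.85,[0,0,0],[0,0,-0.25]],
    [0.85,[0,0,0],[0,0,0]]
  ]
}}

```text
t: 17.45
tool_pos: [0.6258, 0.2549, 0.1508]
tool_rot: [-2.373, -2.059, 0.0]
contact_force: [0.3, -0.3, 0.5]
opening: 0.0728
grip_force: 0.0
```

```bash
cat >> h.py <<'E'
def delta(p):
    o=ctrl.get_obs(); M=T(o); print("pos",M[:3,3].round(4),"toolx",M[:3,0].round(3),"yaw",np.degrees(np.arctan2(M[1,0],M[0,0])).round(2),"q6",o["q"][5].round(2))
    print("shares",(M[:3,:3].T@(np.array(p)-M[:3,3])/.05).round(3))
E
python3 -c "
from h import *
delta((.4315,.280,.15))"
```

```text
pos [0.6258 0.2549 0.1508] toolx [ 0.141  0.99  -0.   ] yaw 81.91 q6 0.42
shares [-0.05  -3.918  0.016]
```

{"name": "play_rows", "arguments": {
  "series": [
    [0.85,[0,-0.8,0],[0,0,0]],
    [0.85,[0,-0.8,0],[0,0,0]],
    [0.85,[0,-0.8,0],[0,0,0]],
    [0.85,[0,-0.8,0],[0,0,0]],
    [0.85,[-0.05,-0.7,0],[0,0,0]],
    [0.85,[0,0,0],[0,0,0]],
    [0.85,[0,0,0],[0,0,0]]
  ]
}}

```text
t: 18.32
tool_pos: [0.433, 0.2797, 0.1513]
tool_rot: [2.371, 2.06, 0.002]
contact_force: [-0.1, 0.2, 0.8]
opening: 0.0728
grip_force: 0.0
```

Run:
```python
from h import *
delta((.4315,.287,.15))
im=shot("wrist","w7.png"); np.save("w7",im,allow_pickle=True); print(proj(im,(.404,.273,.026)),proj(im,(.454,.267,.026)))
```

```text
pos [0.433  0.2797 0.1513] toolx [0.14 0.99 0.  ] yaw 81.96 q6 0.57
shares [ 0.141 -0.051  0.026]
[220.936862   199.16734218] [281.46571234 197.92710874]
```

View pics/w7.png

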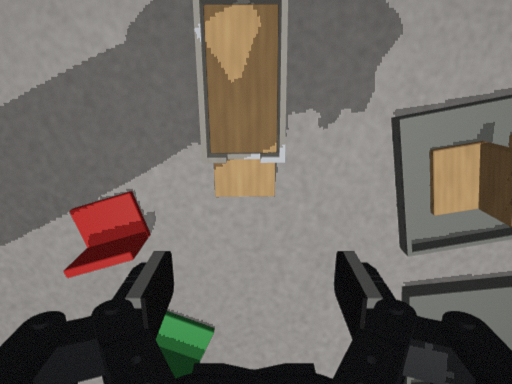

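The pad end is at columns 214–276, row 197, square to the tool and a few mm to the left of the estimate.

Run:
```python
from h import *
im=np.load("w7.npy",allow_pickle=True).item()
g=cv2.cvtColor(im["color"],cv2.COLOR_BGR2HSV)
m=cv2.inRange(g,(8,70,90),(24,255,255))
for r in(175,185,190): 
    u=np.nonzero(m[r,200:300])[0]+200; print(r,u.min(),u.max())
v=np.nonzero(m[165:215,245])[0]+165; print("end row",v.max())
a,b,e=ray(im,214.5,185,.026),ray(im,275.5,185,.026),ray(im,245,v.max()+.5,.026)
print(a,b,np.linalg.norm(a-b),e)
ax=np.array([.14,.99,0]); p=e+.017*ax; print(p); delta((p[0],p[1],.004))
```

```text
175 214 274
185 215 274
190 215 274
end row 195
[0.40084689 0.28585404 0.026     ] [0.45043895 0.27881531 0.026     ] 0.05008907975749111 [0.42429916 0.2733615  0.026     ]
[0.42667916 0.2901915  0.026     ]
pos [0.4333 0.2796 0.1513] toolx [0.14 0.99 0.  ] yaw 81.94 q6 0.57
shares [ 0.19  -0.165  2.945]
```

{"name": "play_rows", "arguments": {
  "series": [
    [0.78,[0.19,-0.17,0],[0,0,0]],
    [0.78,[0,0,0.8],[0,0,0]],
    [0.78,[0,0,0.8],[0,0,0]],
    [0.78,[0,0,0.7],[0,0,0]],
    [0.78,[0,0,0.4],[0,0,0]],
    [0.78,[0,0,0.2],[0,0,0]],
    [0.78,[0,0,0],[0,0,0]]
  ]
}}

```text
t: 19.25
tool_pos: [0.4251, 0.2903, 0.0054]
tool_rot: [-2.371, -2.061, 0.002]
contact_force: [-1.0, -0.1, -0.3]
opening: 0.0667
grip_force: 0.0
```

{"name": "play_rows", "arguments": {
  "series": [
    [0.35,[0,0,0],[0,0,0]],
    [0.35,[0,0,0],[0,0,0]],
    [0.35,[0,0,0],[0,0,0]],
    [0.35,[0,0,0],[0,0,0]]
  ],
  "force": 40
}}

```text
t: 19.75
tool_pos: [0.4263, 0.2907, 0.0071]
tool_rot: [2.371, 2.061, 0.004]
contact_force: [0.1, 0.8, 6.2]
opening: 0.0489
grip_force: 42.0
```

Run:
```python
from h import *
im=np.load("scene.npy",allow_pickle=True).item(); g=cv2.cvtColor(im["color"],cv2.COLOR_BGR2HSV)
m=cv2.inRange(g,(40,100,40),(80,255,255)); m[:,:260]=0;m[:,320:]=0;m[:140]=0;m[200:]=0
k=max(cv2.findContours(m,0,2)[0],key=cv2.contourArea)
for u,v in cv2.approxPolyDP(k,2,True)[:,0]: print(u,v,ray(im,u,v,.008)[:2].round(3),ray(im,u,v,.05)[:2].round(3))
```

```text
288 147 [0.254 0.114] [0.302 0.114]
276 159 [0.3   0.087] [0.345 0.088]
276 174 [0.351 0.09 ] [0.394 0.091]
291 181 [0.371 0.125] [0.413 0.125]
304 167 [0.322 0.154] [0.367 0.152]
290 159 [0.297 0.12 ] [0.343 0.12 ]
291 147 [0.253 0.121] [0.301 0.121]
```

{"name": "play_rows", "arguments": {
  "series": [
    [0.35,[-0.2,0,0],[0,0,0]],
    [0.35,[-0.2,0,0],[0,0,0]],
    [0.35,[-0.2,0,0],[0,0,0]],
    [0.35,[-0.2,0,0],[0,0,0]],
    [0.35,[0,0,0],[0,0,0]]
  ]
}}

```text
t: 20.38
tool_pos: [0.4196, 0.249, 0.0058]
tool_rot: [2.371, 2.059, -0.002]
contact_force: [-0.4, -2.6, 6.1]
opening: 0.0488
grip_force: 42.1
```

The green look-alike ends at y≈0.154, so there is room for the rest of the draw.

{"name": "play_rows", "arguments": {
  "series": [
    [0.35,[-0.25,0,0],[0,0,0]],
    [0.35,[-0.25,0,0],[0,0,0]],
    [0.35,[-0.25,0,0],[0,0,0]],
    [0.35,[-0.2,0,0],[0,0,0]],
    [0.35,[0,0,0],[0,0,0]],
    [0.35,[0,0,0],[0,0,0]]
  ]
}}

```text
t: 21.12
tool_pos: [0.413, 0.2034, 0.0057]
tool_rot: [-2.371, -2.061, 0.0]
contact_force: [0.7, 0.2, -0.7]
opening: 0.0491
grip_force: 41.4
```

Run:
```python
from h import *
delta((.4315,.28,.15))
im=shot("wrist","w8.png"); np.save("w8",im,allow_pickle=True)
```

```text
pos [0.413  0.2034 0.0057] toolx [ 0.139  0.99  -0.   ] yaw 81.99 q6 0.44
shares [ 1.568  0.153 -2.887]
```

View pics/w8.png

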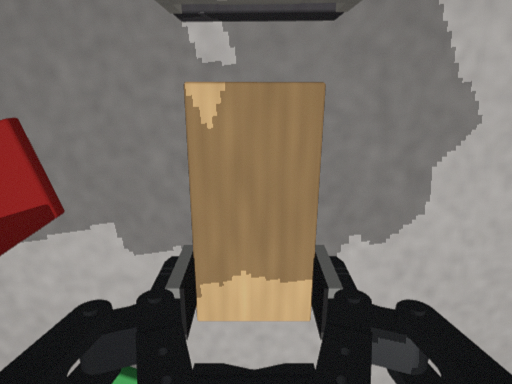

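The pad is fully out and held straight: its far end is at (255,82) and its near end at (255,321).

Run:
```python
from h import *
im=np.load("w8.npy",allow_pickle=True).item()
M=np.array([.413,.2034,0]); ax=np.array([.139,.99,0])
for u,v in((185,82),(324,82),(198,321),(311,321)): p=ray(im,u,v,.026); print(p.round(4),((p-M)@ax).round(4))
im=np.load("w6.npy",allow_pickle=True).item()
for u,v in((382,265),(405,67)): print("padtray left",ray(im,u,v,.018).round(4))
im=np.load("w1.npy",allow_pickle=True).item(); print("padtray right near",ray(im,34,70,.018).round(4))
im=np.load("w5.npy",allow_pickle=True).item()
for u,v in((148,24),(311,24)): print("padtray near",ray(im,u,v,.018).round(4))
```

```text
[0.4004 0.2869 0.026 ] 0.0809
[0.4472 0.2803 0.026 ] 0.0809
[0.3864 0.1908 0.026 ] -0.0162
[0.4342 0.1841 0.026 ] -0.0162
padtray left [0.5648 0.1535 0.018 ]
padtray left [0.7138 0.1556 0.018 ]
padtray right near [0.5607 0.0145 0.018 ]
padtray near [0.5601 0.1466 0.018 ]
padtray near [0.5601 0.0232 0.018 ]
```

{"name": "play_rows", "arguments": {
  "series": [
    [0.35,[0,0,-0.4],[0,0,0]],
    [0.35,[0,0,-0.9],[0,0,0]],
    [0.35,[0,0,-0.9],[0,0,0]],
    [0.35,[0,0,0],[0,0,0.9]],
    [0.35,[0,0,0],[0,0,0.9]],
    [0.35,[0,0,0],[0,0,0.9]],
    [0.35,[0,0,0],[0,0,0.9]],
    [0.35,[0,0,0],[0,0,0.9]]
  ]
}}

```text
t: 22.18
tool_pos: [0.413, 0.2039, 0.1158]
tool_rot: [-2.894, -1.223, 0.0]
contact_force: [-0.1, -0.2, -1.1]
opening: 0.049
grip_force: 41.5
```

{"name": "play_rows", "arguments": {
  "series": [
    [0.35,[0,0,0],[0,0,0.95]],
    [0.35,[0,0,0],[0,0,0.95]],
    [0.35,[0,0,0],[0,0,0.95]],
    [0.35,[0,0,0],[0,0,0.95]],
    [0.35,[0,0,0],[0,0,0.95]],
    [0.35,[0,0,0],[0,0,0.95]],
    [0.35,[0,0,0],[0,0,0]]
  ]
}}

```text
t: 23.05
tool_pos: [0.4131, 0.2038, 0.1158]
tool_rot: [-3.142, -0.014, 0.0]
contact_force: [-0.5, -0.9, -0.5]
opening: 0.0488
grip_force: 41.5
```

```bash
python3 -c "
from h import *
delta((.599,.085,.013))"
```

```text
pos [0.4131 0.2038 0.1158] toolx [ 1.     0.009 -0.   ] yaw 0.52 q6 1.86
shares [3.697 2.41  2.056]
```

{"name": "play_rows", "arguments": {
  "series": [
    [0.35,[0.74,0.48,0],[0,0,0.03]],
    [0.35,[0.74,0.48,0],[0,0,0.03]],
    [0.35,[0.74,0.48,0],[0,0,0]],
    [0.35,[0.74,0.48,0],[0,0,0]],
    [0.35,[0.74,0.48,0],[0,0,0]],
    [0.35,[0,0,0.8],[0,0,0]],
    [0.35,[0,0,0.5],[0,0,0]],
    [0.35,[0,0,0],[0,0,0]]
  ]
}}

```text
t: 24.05
tool_pos: [0.596, 0.0838, 0.0479]
tool_rot: [3.141, 0.001, -0.009]
contact_force: [-0.2, 0.6, -1.5]
opening: 0.049
grip_force: 41.5
```

Run:
```python
from h import *
delta((.599,.085,.004))
im=shot("wrist","w9.png"); np.save("w9",im,allow_pickle=True)
```

```text
pos [0.596  0.0838 0.0479] toolx [ 1.     0.    -0.006] yaw 0.02 q6 1.59
shares [ 0.065 -0.025  0.877]
```

View pics/w9.png

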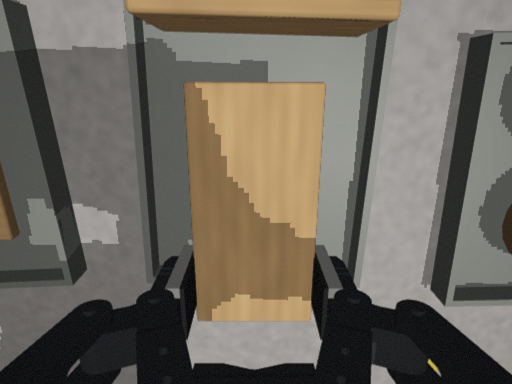

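The pad is centred between the tray walls, clear of the specimen at the top. Next I'll lower it carefully.

{"name": "play_rows", "arguments": {
  "series": [
    [0.35,[0,0,0.4],[0,0,0]],
    [0.35,[0,0,0.3],[0,0,0]],
    [0.35,[0,0,0.15],[0,0,0]],
    [0.35,[0,0,0.03],[0,0,0]],
    [0.35,[0,0,0],[0,0,0]]
  ]
}}

```text
t: 24.72
tool_pos: [0.5985, 0.0837, 0.007]
tool_rot: [3.142, -0.002, 0.001]
contact_force: [-0.1, 1.2, 0.2]
opening: 0.0492
grip_force: 41.5
```

{"name": "play_rows", "arguments": {
  "series": [
    [0.35,[0,0,0.04],[0,0,0]],
    [0.35,[0,0,0],[0,0,0]]
  ]
}}

```text
t: 24.98
tool_pos: [0.5984, 0.0837, 0.005]
tool_rot: [3.142, -0.002, 0.001]
contact_force: [0.7, 1.0, -0.1]
opening: 0.0489
grip_force: 41.5
```

{"name": "play_rows", "arguments": {
  "series": [
    [0.35,[0,0,0.04],[0,0,0]],
    [0.35,[0,0,0],[0,0,0]]
  ]
}}

```text
t: 25.22
tool_pos: [0.5981, 0.0837, 0.0026]
tool_rot: [-3.142, 0.002, 0.0]
contact_force: [0.6, 0.2, -0.9]
opening: 0.0489
grip_force: 41.5
```

{"name": "play_rows", "arguments": {
  "series": [
    [0.35,[0,0,0.04],[0,0,0]],
    [0.35,[0,0,0],[0,0,0]]
  ]
}}

```text
t: 25.48
tool_pos: [0.5985, 0.0837, 0.0013]
tool_rot: [3.142, -0.002, 0.001]
contact_force: [-1.6, -0.4, 2.8]
opening: 0.0491
grip_force: 43.3
```

The fingertips have just touched the floor (3 N), so I'll release here.

{"name": "play_rows", "arguments": {
  "series": [
    [0.75,[0,0,-0.03],[0,0,0]],
    [0.75,[0,0,0],[0,0,0]],
    [0.75,[0,0,0],[0,0,0]],
    [0.75,[0,0,-0.4],[0,0,0]],
    [0.75,[0,0,-1],[0,0,0]],
    [0.75,[0,0,-1],[0,0,0]],
    [0.75,[-1,0,-1],[0,0,0]],
    [0.75,[-1,0,0],[0,0,0]]
  ]
}}

```text
t: 26.48
tool_pos: [0.5067, 0.0839, 0.1736]
tool_rot: [-3.141, 0.002, -0.018]
contact_force: [-1.0, -0.1, 0.2]
opening: 0.0644
grip_force: 0.0
```

{"name": "play_rows", "arguments": {
  "series": [
    [0.75,[-1,0,0],[0,0,0]],
    [0.75,[-0.5,0,0],[0,0,0]],
    [0.75,[0,0,0],[0,0,0]],
    [0.75,[0,0,0],[0,0,0]]
  ]
}}

```text
t: 26.98
tool_pos: [0.4301, 0.084, 0.1677]
tool_rot: [-3.142, 0.002, -0.004]
contact_force: [-0.3, -0.7, -0.1]
opening: 0.0639
grip_force: 0.0
```

Run:
```python
from h import *
a=shot("scene"); c=a["color"][165:335,40:440]
cv2.imwrite("pics/end.png",cv2.resize(c,None,fx=2,fy=2,interpolation=2))
```

```text
(no output)
```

View pics/end.png

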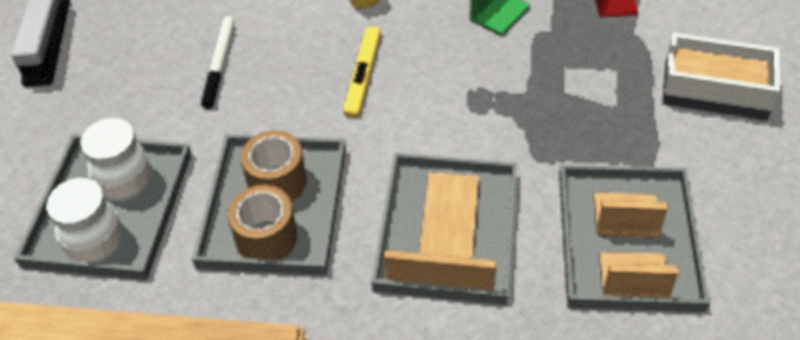

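All four trays look right: the jar, tape and protector stand beside their specimens. The pad lies at (450,215), and the top pads are still in the magazine. I'll run one check on the pad before handing in.

Run:
```python
from h import *
a=shot("scene"); n=[ray(a,40+u/2,165+v/2,.012) for u,v in((427,173),(478,174))]; print(n,np.linalg.norm(n[0]-n[1]))
x=(n[0][0]+n[1][0])/2
if .566<x<.595: print(ctrl.finish_job())
```

```text
[array([0.58069587, 0.05772266, 0.012     ]), array([0.57778244, 0.10881475, 0.012     ])] 0.051175087801631866
the job is handed in; nothing more can be done
None
```

I've handed the job in: in the last picture the tape roll, jar, corner protector and bottom pad each sit in their own tray, and the top pad is still in the magazine. The hand-in gave no verdict.

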